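# Unclip the cover of the square dust-filter housing

### The arm

A 7-joint arm with a two-finger parallel gripper is mounted at the origin on a cart in front of the work surface, level with it; the furniture and walls round the work are solid. World frame = base frame: x ahead of the robot, y to its left, z up, the work surface at z = 0. Lengths are in m, angles in rad, forces in N, time in s.
With the tool pointing down it reaches from about 0.4 to 0.85 m from the base axis. Payload 6.9 kg.
Tool frame: the origin (TCP) lies midway between the tips of the shut fingers; the grasp point (between the pads) lies behind it (ctrl.pinch_z is the z of the grasp point in the tool frame, in m); z points along the fingers, y is the direction in which the jaws open and shut (so a half turn about z gives the same grasp; the last joint's range is limited). The gripper opens to 85 mm and grips with 20 to 120 N. Pads are 22 mm wide; open, the fingers measure 114 mm over their backs; the gripper's body (76 mm by 85 mm) begins 54 mm behind the grasp point. The pads swing forward as they close: fully open they stand 13 mm farther back than shut.
Start: joints at [1.306, 0.507, -0.238, 1.5, 0.126, 1.149, -0.155], TCP at [0.226, -0.583, 0.231] pointing down, gripper open.
Joint ranges: [-3.08, 3.08], [-0.24, 2.05], [-1.43, 1.35], [0, 2.5], [-1.52, 4.66], [0.17, 1.96], [-2.89, 2.89]. Speed limits (rad/s): [2.39, 2.39, 3.14, 3.14, 3.14, 3.14, 3.14].

### API

Orientations are given as a unit quaternion [w, x, y, z].
In Python, from station import ctrl, get_state, vision, ticket, models gives the robot as it stands. Calls block until the motion is done:
- ctrl.movep(position, orientation): joint-space move of the TCP to a pose.
- ctrl.movel(position, frame=None, max_speed=0.15): straight line of the TCP; frame=None keeps the orientation; max_speed is the mean speed in m/s.
- ctrl.set_joints(angles): joint-space move.
- ctrl.ungrasp() and ctrl.close_gripper(force=None): open the fingers fully, or close them until they stop; force is the grip in N (None keeps the last).
- ctrl.pause(seconds).
- ctrl.ik(position, orientation): joint angles nearest the present ones, or None.
- get_state(): the state.
- vision.grab_frame(name): name is "scene" or "top" or "wrist"; returns (picture, depth): 480x640x3 uint8, blue, green, red; 480x640 float32, m along the optical axis (not along the pixel's ray), 0 where there is no reading.
- vision.camera_info(name): a dict with "mtx" (3x3 intrinsics, pixels), "dist_coeffs" ([k1, k2, p1, p2, k3] as OpenCV has them; the pictures are not rectified), "R" (3x3) and "t" (3): a world point X has camera coordinates R X + t; the wrist camera has in their place "hand_eye" (4x4, takes a point from camera to tool coordinates, whose origin is the TCP and whose axes are the flange's). Camera axes: x right, y down, z forward; pixel columns grow to the right and rows downward; lengths in m; the calibration is good to about 2 mm. A picture is of the moment at which its call begins: read the wrist's pose just before it. camera_info takes no time and is no camera call.
A pose or a line that the arm cannot do raises ctrl.Unreachable and nothing moves.
- ticket.close_job(): hands the job in, once; it reports no verdict.
Trained networks look in the newest picture that a camera, given by its name, has taken for a name from the list of things; names that differ only in an ending like _2 or _b are one class to them, and where a whole thing is asked for, a point or a joint stands for the part that bears it (a point fixed in the world has none). Each returns a list of dicts, best first, with "p" (0 to 1); they miss things now and then, are a little off and sometimes report something else, mostly with a low value. They report only what shows in the picture. A call takes as long as a camera call.
- models.recognise(camera, target): "point" ([column, row] in pixels, amid what is visible of it).
- models.masks_of(camera, target): "mask" (480x640 bool, what is visible of it) and "point" ([column, row] in pixels, amid what is visible of it).
The state is a dict: "time": time; "qpos": joint angles; "qd": joint speeds; "tau": joint torques, N m; "tcp_pos": TCP position; "eef_rot": TCP orientation; "contact_force": force on the tool from outside, world axes, zero at the start; "wrist_torque": the same for the moment, N m; "width": finger opening in m.
Only numpy, scipy, OpenCV 4.12 (cv2) and the standard library are available. Lean on these libraries where they do the work, as an engineer would, in place of code of your own. Each camera call takes 0.05 s, during which the arm holds its last target. There are 200 camera calls.

### The job

Two small dust-filter housings with clip-on covers stand about the workshop, a square one and a round one. Squeeze the two snap tabs on the square housing's cover together to release it, lift the cover off and set it down, right way up and not dropped from a height, in the middle of the notebook on the bench. Leave the round housing's cover clipped on.

Things in the scene. Friction and masses are not known exactly. Their poses are not given: they have to be found in the camera images.
- square_grip (a point): Point midway between the two snap tabs of the square cover, half-way up them; z up, tabs at +y and -y. The cover: loose light grey plate 97 x 97 mm with a 22 mm skirt, 0.15 kg; its flat top is 15 mm below this point, the skirt's foot 41 mm below. Tabs: black upright plates, 20 mm wide, 30 mm high, outer faces 46 mm apart. With both squeezed over 5 mm (keep hold) it lifts straight up.
- square_housing: Square filter housing: grey open-topped box 90 x 90 mm, 60 mm high, fixed where it stands, with a hose spigot 20 mm long on its +x side. Origin: centre of its underside, z up. With the cover on, square_grip is 79 mm above it; the cover is clear of it once raised 25 mm. Unsqueezed, hidden hooks hold the cover down.
- square_tab_a (a joint): How far the tab on the +y side of the square cover is squeezed in, in m: 0 at rest, 0.006 at its stop, where the two tabs' outer faces are 34 mm apart and serve as the handle. It slides inward along y against a spring, 3 N at rest, 6 N at the stop, and springs out when let go.
- square_tab_b (a joint): The same for the tab on the -y side of the square cover: 0 at rest, 0.006 m at its stop.
- notebook_top (a point): Centre of the top of the closed brown notebook, which lies flat on the bench, top 10 mm above it, and does not shift: 208 mm along its x, 146 mm along its y.
- round_grip (a point): The point midway between the tabs on the cover of the round housing, a bystander with a round cover 99 mm across and the same height and tabs. It and the square one change places from start to start.

How it is judged:
By the outcome, as a careful person would: the job done as asked, in the order asked, and still so for the second after the job is handed in, with the robot touching nothing.
It also fails if it takes over 45 s, if anything falls off the work surface, if the arm or the gripper's body presses on something with over 40 N, if the wrist force passes 120 N, or if a joint passes its speed limit or range.

## Working session

There is one attempt and no reset: what is moved stays moved. The work goes in short steps, each a Python script; the robot and the scene stay as the last script left them, time stands still between calls to the robot, and variables do not carry over. Pictures are saved under pics/ and viewed, about 8 in all and at most 12, crops included, and the job is handed in when it is done.

```bash
mkdir -p pics; ls; python3 - <<'E'
from station import ctrl,get_state,vision,models
import cv2,numpy as np
s=get_state();print({k:np.round(v,3).tolist() for k,v in s.items()},ctrl.pinch_z)
fr={}
for c in("scene","top"):
    p,d=vision.grab_frame(c);fr[c]=p;np.savez(f"pics/{c}.npz",p=p,d=d)
    i=vision.camera_info(c);print(c,np.round(i["mtx"],1).tolist(),np.round(i["R"],3).tolist(),np.round(i["t"],3).tolist())
    for t in("square_grip","square_housing","square_tab_a","notebook_top","round_grip"):
        print(t,[(np.round(r["point"]).tolist(),round(r["p"],2)) for r in models.recognise(c,t)][:4])
    cv2.imwrite(f"pics/{c}.png",p)
E
```

```text
pics
{'time': 0.0, 'qpos': [1.307, 0.508, -0.238, 1.501, 0.126, 1.149, -0.155], 'qd': [0.0, 0.001, -0.001, -0.001, -0.001, -0.001, -0.001], 'tau': [0.002, -62.059, -2.186, -24.965, 0.013, 0.012, 0.0], 'tcp_pos': [0.226, -0.582, 0.23], 'eef_rot': [-0.001, 0.983, 0.184, -0.0], 'contact_force': [-0.308, -0.34, 0.232], 'wrist_torque': [0.015, -0.054, 0.004], 'width': 0.085} -0.0187
scene [[498.5, 0.0, 322.2], [0.0, 498.5, 244.7], [0.0, 0.0, 1.0]] [[-0.904, -0.426, -0.012], [-0.28, 0.615, -0.737], [0.321, -0.663, -0.676]] [0.407, 0.224, 0.893]
square_grip [([303.0, 327.0], 0.57)]
square_housing [([296.0, 358.0], 0.63)]
square_tab_a [([302.0, 310.0], 0.43), ([300.0, 328.0], 0.42)]
notebook_top [([373.0, 190.0], 0.96)]
round_grip [([345.0, 218.0], 0.65)]
top [[491.2, 0.0, 317.4], [0.0, 491.2, 231.5], [0.0, 0.0, 1.0]] [[0.002, -1.0, -0.026], [-0.997, 0.0, -0.073], [0.073, 0.026, -0.997]] [-0.04, 0.468, 1.017]
square_grip [([229.0, 253.0], 0.78)]
square_housing [([228.0, 228.0], 0.6)]
square_tab_a [([217.0, 256.0], 0.47), ([238.0, 247.0], 0.46)]
notebook_top [([470.0, 224.0], 0.76)]
round_grip [([384.0, 217.0], 0.75)]
```

View pics/scene.png

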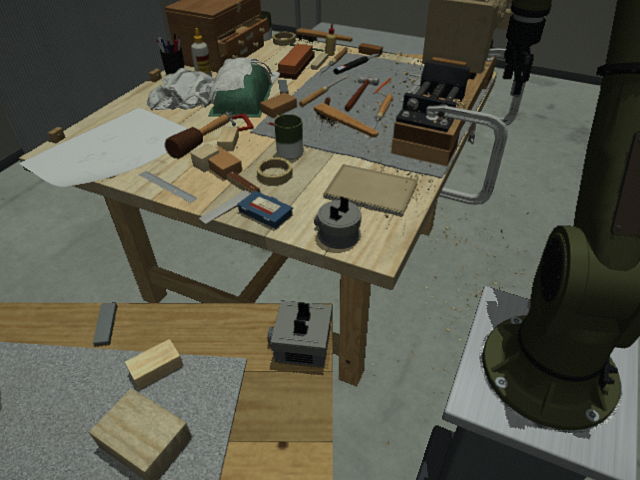

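View pics/top.png

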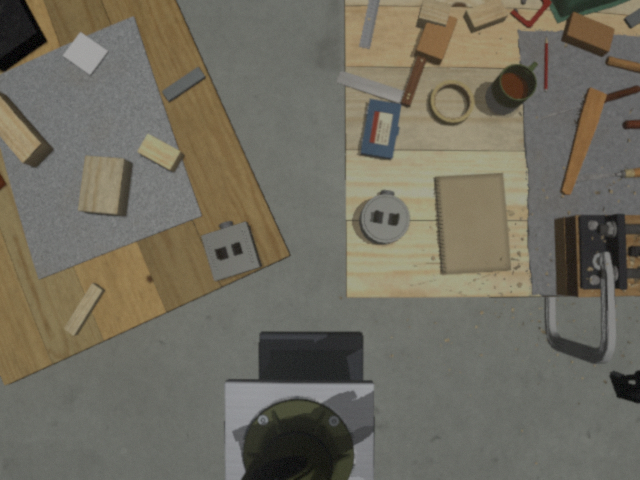

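The scene view shows the square housing at (303,335) on a left-hand bench. The round one is at (338,222) on the right-hand bench, beside the notebook at (372,190). The top view shows the square cover at (230,250), its spigot at (225,225) and the notebook at (473,223).

```bash
cat > h.py <<'E'
from station import ctrl,get_state,vision,models,ticket
import cv2,numpy as np
from scipy.spatial.transform import Rotation as Rn
def pts(c,d,uv,T=None):
    """uv Nx2 pixels -> world points using depth; T: 4x4 tool pose for wrist"""
    i=vision.camera_info(c); uv=np.asarray(uv,float).reshape(-1,2)
    n=cv2.undistortPoints(uv[:,None],i["mtx"],np.array(i["dist_coeffs"]))[:,0]
    z=d[uv[:,1].round().astype(int),uv[:,0].round().astype(int)]
    P=np.c_[n*z[:,None],z]
    if c=="wrist":
        H=T@np.array(i["hand_eye"]); P=P@H[:3,:3].T+H[:3,3]
    else: P=(P-np.array(i["t"]))@np.array(i["R"])
    return P[z>0]
def maskpts(c,d,m,T=None):
    v,u=np.nonzero(m); return pts(c,d,np.c_[u,v],T)
def tool(s):
    T=np.eye(4);q=s["eef_rot"];T[:3,:3]=Rn.from_quat([q[1],q[2],q[3],q[0]]).as_matrix();T[:3,3]=s["tcp_pos"];return T
def down(yaw):
    """tool z down, tool y axis at world angle yaw"""
    y=np.array([np.cos(yaw),np.sin(yaw),0]);z=np.array([0,0,-1.]);x=np.cross(y,z)
    q=Rn.from_matrix(np.c_[x,y,z]).as_quat();return np.r_[q[3],q[:3]]
def rect(P):
    r=cv2.minAreaRect((P[:,:2]*1000).astype(np.float32));return np.round(r[0],1),np.round(r[1],1),round(r[2],1)
E
python3 - <<'E'
from h import *
for c in("top",):
    p,d=vision.grab_frame(c)
    for t in("square_grip","square_tab_a","square_housing","notebook_top","round_grip"):
        for r in models.masks_of(c,t)[:2]:
            P=maskpts(c,d,r["mask"]);z=P[:,2]
            print(c,t,round(r["p"],2),len(P),"z pct",np.round(np.percentile(z,[2,25,50,75,98]),3),"med",np.round(np.median(P,0),3),rect(P))
            if t in("square_grip","round_grip"):
                zm=np.median(z);A=P[abs(z-zm)<.006];B=P[z>zm+.012];print("  plate",rect(A),"tabs",len(B),B.mean(0).round(3),rect(B))
    print("bench near sq/round/notebook",pts(c,d,[[200,285],[355,270],[420,250],[265,250]]).round(3).tolist())
E
```

```text
top square_grip 0.7 2357 z pct [0.048 0.062 0.064 0.065 0.092] med [0.425 0.133 0.064] (array([430.1, 136.9]), array([106.5,  97. ]), 17.6)
  plate (array([425.8, 135.5]), array([97.6, 96.8]), 17.3) tabs 85 [0.425 0.135 0.09 ] (array([425.3, 136. ]), array([19.2, 47.2]), 17.9)
top square_tab_a 0.45 42 z pct [0.071 0.084 0.092 0.094 0.097] med [0.431 0.115 0.092] (array([431.2, 116. ]), array([18.2,  5.4]), 18.9)
top round_grip 0.84 1949 z pct [0.05  0.063 0.065 0.066 0.093] med [ 0.491 -0.177  0.065] (array([ 495.6, -178.5]), array([103.7, 104.1]), 35.7)
  plate (array([ 491.5, -177.7]), array([98.1, 97.8]), 44.5) tabs 69 [ 0.492 -0.177  0.092] (array([ 492.1, -177.8]), array([47.2, 20.1]), 81.7)
bench near sq/round/notebook [[0.354, 0.214, -0.004], [0.387, -0.12, 0.0], [0.43, -0.258, 0.003], [0.43, 0.072, 0.002]]
```

```bash
python3 - <<'E'
from h import *
c="top"; d=np.load("pics/top.npz")["d"];p=np.load("pics/top.npz")["p"]
# notebook: flood fill colour around its centre
m=np.zeros((482,642),np.uint8)
cv2.floodFill(cv2.medianBlur(p,5),m,(475,223),0,(6,6,6),(6,6,6),4|cv2.FLOODFILL_MASK_ONLY|cv2.FLOODFILL_FIXED_RANGE*0|(255<<8))
m=cv2.morphologyEx(m[1:-1,1:-1],cv2.MORPH_OPEN,np.ones((7,7)));P=maskpts(c,d,m>0);print("flood",len(P),np.median(P,0).round(3),rect(P))
C=pts(c,d,[[438,178],[501,175],[507,268],[444,272]]);print("corners",C.round(3).tolist(),C.mean(0).round(3))
vision.grab_frame("scene")
ds=np.load("pics/scene.npz")["d"]
for r in models.masks_of("scene","notebook_top")[:1]:
    P=maskpts("scene",ds,r["mask"]);print("scene",r["p"],len(P),np.median(P,0).round(3),rect(P))
a=np.radians(107.7)
for y in(a,a-np.pi):
    for z in(.25,.07): print("sq",ctrl.ik([.4255,.1357,z],down(y)))
for yd in(87,-93,177,-3):
    print(yd,ctrl.ik([.49,-.33,.08],down(np.radians(yd))))
E
```

```text
flood 188878 [ 0.322 -0.24  -0.736] (array([509. ,   3.6]), array([1894. , 2479.6]), 0.8)
corners [[0.583, -0.297, 0.012], [0.59, -0.435, 0.011], [0.391, -0.443, 0.01], [0.383, -0.307, 0.01]] [ 0.487 -0.37   0.011]
scene 0.65 3015 [ 0.479 -0.365  0.012] (array([ 486.9, -331.2]), array([219.3, 267.1]), 3.1)
sq [ 0.51322273  0.39060012 -1.21927661  1.90285159  0.40604228  1.13142377
  1.01885687]
sq [ 0.17369084  0.55804502 -0.78935135  2.15723834  0.6445083   0.67600025
  0.81572863]
sq [ 0.42651635  0.33189457 -1.05628248  1.90350968  0.32522027  1.09242011
 -2.0212502 ]
sq [-0.00850202  0.49590504 -0.50621288  2.15932311  0.43190402  0.58374807
 -2.0912243 ]
87 [ 1.05369615  0.73582683 -0.84910966  1.77705467  0.67094943  0.94487604
  1.43682992]
-93 [ 0.64722045  0.60923067 -0.1516314   1.78247926  0.12589791  0.75925436
 -1.19214788]
177 [ 0.40671106  0.62023605  0.23056725  1.78579247 -0.19449959  0.75769015
 -2.45636257]
-3 [ 0.84729513  0.64218562 -0.47550474  1.7797377   0.38692456  0.81341259
  0.13089061]
```

```bash
python3 - <<'E'
from h import *
q=down(np.radians(-72.3))
ctrl.ungrasp()
ctrl.movep([.4255,.1357,.24],q)
ctrl.pause(.3);s=get_state();T=tool(s);p,d=vision.grab_frame("wrist");cv2.imwrite("pics/w1.png",p)
print(s["time"],s["tcp_pos"],s["contact_force"])
for t in("square_grip","square_tab_a"):
    for r in models.masks_of("wrist",t)[:2]:
        P=maskpts("wrist",d,r["mask"],T);z=P[:,2]
        print(t,round(r["p"],2),len(P),np.percentile(z,[2,25,50,75,98]).round(3),np.median(P,0).round(4),rect(P))
        if t=="square_grip":
            zm=np.median(z);A=P[abs(z-zm)<.005];B=P[z>zm+.022];print(" plate",rect(A),"tabs",B.mean(0).round(4),rect(B))
E
```

```text
4.15 [0.42559343 0.13549284 0.23995848] [-0.27316556  1.1222596   0.03999711]
square_grip 0.86 10013 [0.046 0.065 0.065 0.066 0.094] [0.4307 0.1366 0.0651] (array([300.1,  69.8]), array([379.1, 317.3]), 14.3)
 plate (array([426. , 135.9]), array([97. , 97.4]), 17.3) tabs [0.4268 0.1369 0.0942] (array([426.2, 136.3]), array([19.8, 46.8]), 17.7)
square_tab_a 0.71 297 [0.066 0.069 0.084 0.095 0.096] [0.4334 0.1186 0.0836] (array([429.7, 116.6]), array([26.6, 11.6]), 21.7)
square_tab_a 0.67 198 [0.068 0.069 0.09  0.095 0.096] [0.4221 0.1541 0.0898] (array([420.9, 153.2]), array([19.5,  6.9]), 16.4)
```

View pics/w1.png

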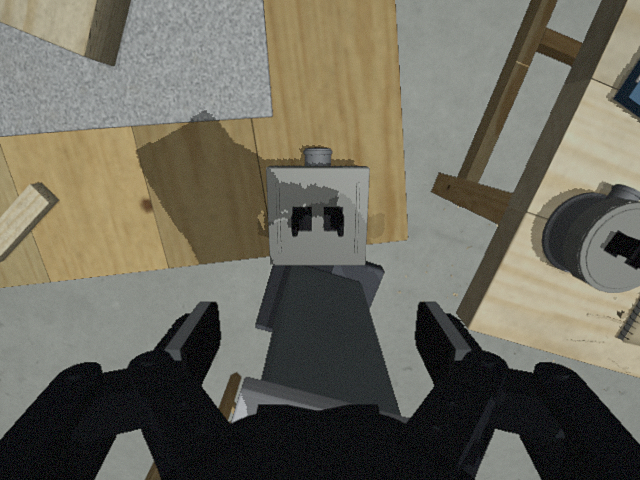

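The wrist view shows the square cover centred at (318,215), with its tabs at (301,218) and (334,218) parallel to the fingers. The position agrees with the top view to within 1 mm, so I'm going in to squeeze.

```bash
python3 - <<'E'
from h import *
q=down(np.radians(-72.5))
ctrl.movep([.4261,.1361,.16],q)
ctrl.movel([.4261,.1361,.068],max_speed=.08)
s0=get_state();ctrl.close_gripper(40);ctrl.pause(.3);s=get_state()
print(s["time"],s["tcp_pos"].round(4) if hasattr(s["tcp_pos"],"round") else s["tcp_pos"],"w",s["width"],np.round(s0["contact_force"],1),np.round(s["contact_force"],1),np.round(s["wrist_torque"],2))
p,d=vision.grab_frame("wrist");cv2.imwrite("pics/w2.png",p[100:480])
E
```

```text
6.8917 [0.4265 0.1361 0.069 ] w 0.031199852737201033 [-0.6  0.4 -0.5] [-2.1 -1.9 15.7] [-0.49  0.6  -0.01]
```

View pics/w2.png

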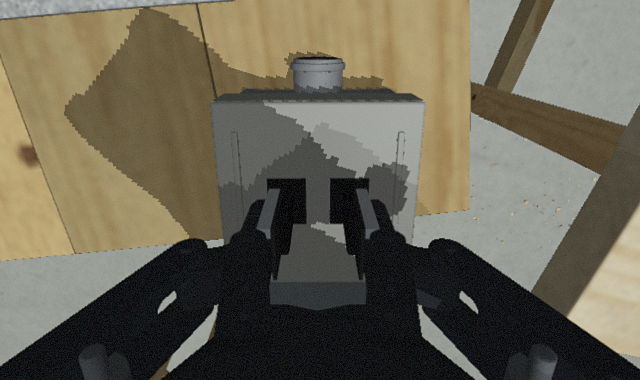

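The wrist view shows both pads on the tabs, at about (270,220) and (370,220), and the tabs pushed in. I'll lift slowly while watching the force.

```bash
python3 - <<'E'
from h import *
for z in(.072,.078,.085,.10):
    ctrl.movel([.4261,.1361,z],max_speed=.04);s=get_state()
    print(round(s["time"],2),np.round(s["tcp_pos"],4),"w",round(s["width"],4),np.round(s["contact_force"],1),np.round(s["wrist_torque"],2))
    if s["contact_force"][2]<-20: break
p,d=vision.grab_frame("wrist");cv2.imwrite("pics/w3.png",p[100:480])
P,D=vision.grab_frame("scene");
for r in models.masks_of("scene","square_grip")[:1]: X=maskpts("scene",D,r["mask"]);print(np.percentile(X[:,2],[5,25,50,75,95]).round(3))
E
```

```text
7.19 [0.4261 0.136  0.0721] w 0.0299 [ 0.1 -0.3 -3.2] [ 0.04 -0.01 -0.04]
7.49 [0.4262 0.1361 0.0782] w 0.0303 [-0.3  0.4 -1.2] [-0.02 -0.04 -0.04]
7.82 [0.4263 0.1362 0.0853] w 0.0297 [ 0.4 -0.9 -2. ] [ 0.03 -0.04 -0.02]
8.34 [0.4262 0.136  0.1002] w 0.0298 [ 1.  -1.  -2.2] [ 0.03  0.01 -0.05]
[0.075 0.094 0.096 0.097 0.099]
```

View pics/w3.png

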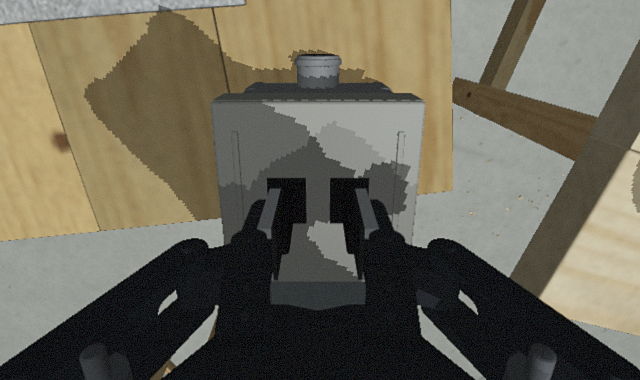

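The cover has come up evenly: its top is at 0.096 m, it weighs about 2 N, and the housing is left behind. Next I'll carry it over the notebook and refine the notebook centre on the way.

```bash
python3 - <<'E'
from h import *
ctrl.movel([.4261,.1361,.24],max_speed=.15)
def nb(c):
    p,d=vision.grab_frame(c)
    for r in models.masks_of(c,"notebook_top")[:1]:
        P=maskpts(c,d,cv2.erode(r["mask"].astype(np.uint8),np.ones((3,3)))>0)
        P=P[(abs(P[:,2]-.011)<.006)&(np.hypot(P[:,0]-.487,P[:,1]+.37)<.14)];print(c,round(r["p"],2),len(P),P.mean(0).round(4),rect(P))
nb("top");nb("scene")
ctrl.movep([.487,-.370,.20],down(np.radians(-87.5)))
ctrl.pause(.3);s=get_state();T=tool(s)
print(s["time"],np.round(s["tcp_pos"],4),round(s["width"],4),np.round(s["contact_force"],1))
p,d=vision.grab_frame("wrist");cv2.imwrite("pics/w4.png",p);np.savez("pics/w4.npz",d=d,T=T)
for r in models.masks_of("wrist","notebook_top")[:1]:
    P=maskpts("wrist",d,r["mask"],T);print(r["p"],len(P),np.median(P,0).round(4),rect(P))
E
```

```text
scene 0.65 2620 [ 0.4806 -0.3656  0.0125] (array([ 483.6, -369.6]), array([206. , 149.9]), 3.2)
11.9333 [ 0.4873 -0.3694  0.2002] 0.03 [-0.   0.6 -0.8]
0.79 13472 [ 0.5536 -0.3673  0.0113] (array([ 552.2, -366.4]), array([ 82.1, 153. ]), 2.5)
```

View pics/w4.png

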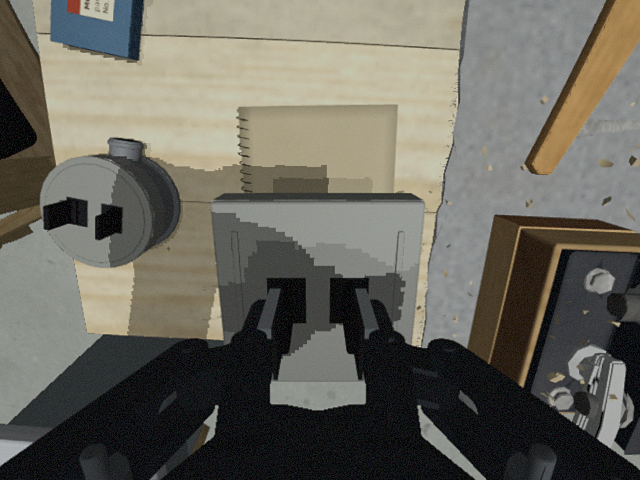

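The wrist view shows the cover level in hand (215–420, 195–345), over the notebook (240–397, 105–195). Its measured edges put the notebook centre at about (0.487, −0.370). Lowering now.

```bash
python3 - <<'E'
from h import *
x,y=.4865,-.370
ctrl.movel([x,y,.06],max_speed=.12)
b=get_state()["contact_force"][2]
for z in np.arange(.048,.034,-.001):
    ctrl.movel([x,y,z],max_speed=.03);s=get_state();f=s["contact_force"][2]-b
    if f>4: break
print("touch",z,f,b,s["time"],np.round(s["tcp_pos"],4),np.round(s["wrist_torque"],2))
ctrl.ungrasp();ctrl.pause(.2);s=get_state();print(np.round(s["contact_force"],1),s["width"])
ctrl.movel([x,y,.15],max_speed=.12)
ctrl.movel([x-.1,y+.12,.28],max_speed=.2);ctrl.movep([.42,.02,.3],down(np.radians(-87.5)))
s=get_state();print(s["time"],np.round(s["contact_force"],1))
for c in("top","scene"):
    p,d=vision.grab_frame(c);cv2.imwrite(f"pics/{c}2.png",p)
    for t in("square_grip","round_grip"):
        for r in models.masks_of(c,t)[:1]:
            P=maskpts(c,d,r["mask"]);z=P[:,2];zm=np.median(z);A=P[abs(z-zm)<.005];print(c,t,round(r["p"],2),"z",zm.round(4),"plate",rect(A))
E
```

```text
touch 0.039999999999999994 10.228229657396941 -1.8374780525726142 15.9 [ 0.4867 -0.37    0.041 ] [0.29 0.53 0.02]
[ 0.1 -0.1  0.4] 0.08584665564939241
19.975 [-0.5 -0.5 -0.4]
top square_grip 0.7 z 0.0355 plate (array([ 485.8, -370.1]), array([97.8, 97.6]), 2.2)
top round_grip 0.71 z 0.0646 plate (array([ 491.4, -177.9]), array([96.9, 98.3]), 62.8)
scene square_grip 0.93 z 0.0375 plate (array([ 483. , -369.6]), array([ 97.5, 103.3]), 2.5)
scene round_grip 0.75 z 0.0663 plate (array([ 489.2, -175.9]), array([96.7, 98. ]), 13.2)
```

View pics/top2.png

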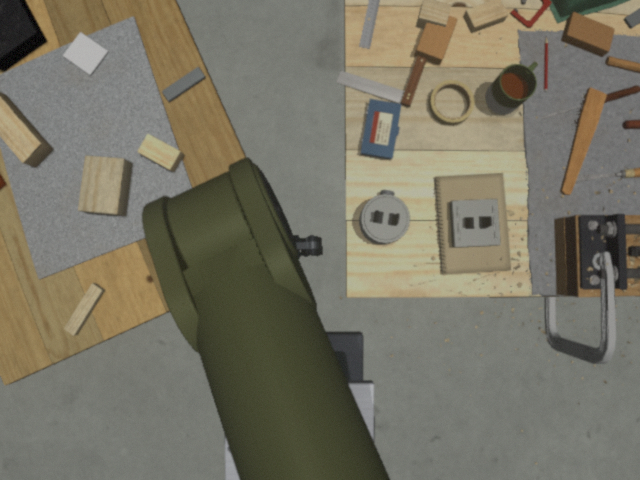

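The top view shows the cover flat and upright in the middle of the notebook at (474,222), and the round cover untouched at (385,217). Handing the job in.

```bash
python3 -c "
from station import ticket;print(ticket.close_job())"
```

```text
the job is handed in; nothing more can be done
None
```

The square cover is off and lying right way up in the middle of the notebook, and the job was handed in at about 20 s of the 45 s allowed. I squeezed both tabs, lifted the cover straight up and carried it over. I lowered it until it touched, at about 10 N, and only then let go.

**Cover position:** the last top view puts the cover at (0.486, −0.370) with its top at z = 0.0355 m. The expected height is 0.036 m, and my measured notebook centre is about (0.487, −0.370). The scene camera agrees to about 3 mm.

**Round housing:** its cover is within 1 mm of where it started in the top view (scene camera about 3 mm off), top still at about 0.065 m. The gripper ended clear and touching nothing.

**Disagreements:**
- The gripper width read 30–31 mm while squeezing, where 34 mm was expected. The cover still released and lifted cleanly.
- There was a brief push of about 16 N on the fingers as they closed.
- The network failed to find the notebook in two of the top views, so I took its centre from corners I picked by eye, the scene camera and the wrist camera. The scene camera's estimates were 3 to 8 mm off the others.

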